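# Make up a breakfast set and an evening set on hire trays

### The job

Make up the two table sets on their wooden trays: on the tray with three recesses stand the two egg cups from the middle of the bench in the two round recesses at its ends, one in each, and the salt shaker in the square recess in the middle; on the tray with two recesses stand the brass candlestick in the large recess and the tealight in the small one. Everything must end up upright and sitting flat on the bottom of its recess, let go. Do not knock over any piece, and leave the roll of tape between the trays and the two wine glasses behind the stock where they are.

Things in the scene. Friction and masses are not known exactly. Their poses are not given: they have to be found in the camera images.
- breakfast_tray: Fixed flat wooden tray with THREE recesses in a row, 100 mm (its x) by 256 mm (its y; 268 mm with the dark end strips), 14 mm thick. Origin: centre of its underside, z up. The cork-lined recesses are 4 mm deep (floor 10 mm above the origin, rim 14 mm above it): round, 70 mm across, centred at y = -80 mm and y = +80 mm; square, 68 by 68 mm, centred at the origin; all at x = 0. Its place may be left or right of the robot.
- evening_tray: Fixed flat wooden tray with TWO round recesses, 120 mm (its x) by 226 mm (its y; 238 mm with the dark end strips), 14 mm thick. Origin: centre of its underside, z up. The cork-lined recesses are 4 mm deep (floor 10 mm above the origin, rim 14 mm above it): the large one is 98 mm across, centred at y = -50 mm; the small one 64 mm across, centred at y = +67 mm; both at x = 0. Its place may be left or right of the robot.
- egg_cup_a: Cream glazed egg cup with a gilt rim, 49 mm across the rim, 62 mm high, standing upright. Origin: centre of its underside, z up along its axis. Foot 43 mm across; the hollow bowl (z 42 to 62 mm) is 44 to 49 mm across outside. The two egg cups are alike and interchangeable; they stand with the other stock beyond the trays (other egg cups far off at the back left corner of the bench are not part of the job).
- egg_cup_b: Cream glazed egg cup with a gilt rim, 49 mm across the rim, 62 mm high, standing upright. Origin: centre of its underside, z up along its axis. Foot 43 mm across; the hollow bowl (z 42 to 62 mm) is 44 to 49 mm across outside. The two egg cups are alike and interchangeable; they stand with the other stock beyond the trays (other egg cups far off at the back left corner of the bench are not part of the job).
- shaker: Glass salt shaker with a rounded grey perforated cap, 44 mm across, 90 mm high, standing upright. Origin: centre of its underside, z up. The body (z 0 to about 70 mm) is up to 44 mm across, the cap (z 70 to 90 mm) 34 mm.
- candlestick: Turned brass candlestick, foot 72 mm across, 125 mm high, standing upright. Origin: centre of its underside, z up. The foot is 21 mm high; the stem (z 21 to 86 mm) is up to 26 mm across, the thicker part below the top (z 86 to 112 mm) 32 mm, the top 24 mm. It holds no candle.
- tealight: Tealight: red wax in a plain metal cup, a flat disc 38 mm across and 15 mm high. Origin: centre of its underside, z up.
- tape_roll: Bystander: roll of grey tape lying flat between the trays, 101 mm across, 48 mm high. Origin: centre of its underside. To be left where it is.
- glass_a: Bystander: small stemmed wine glass with a gilt rim, 90 mm wide and 147 mm high, standing upright at the back of the work. Origin: centre of the underside of its foot. To be left standing where it is.
- glass_b: Bystander: small stemmed wine glass with a gilt rim, 91 mm wide and 151 mm high, standing upright at the back of the work. Origin: centre of the underside of its foot. To be left standing where it is.
Things that resemble listed ones, but are neither listed nor needed, are in the scene too. There is more than one size of the tealight; the job needs the smallest.

How it is judged (in metres and radians):
At the end, for the whole second after the job is handed in: An egg cup in each round end recess of the three-recess tray, the shaker in its square one, the candlestick in the large and the tealight in the small recess of the other tray: each within 15 mm of the centre in x and y, on the recess floor (within 2.5 mm), tilted under 0.1 rad, released, at rest ((((x of egg_cup_a in the frame of breakfast_tray between -0.015 and 0.015 m and y of egg_cup_a in the frame of breakfast_tray between 0.065 and 0.095 m and z of egg_cup_a in the frame of breakfast_tray between 0.006 and 0.0125 m and angle between egg_cup_a's own z axis and vertical below 0.1 rad) and (x of egg_cup_b in the frame of breakfast_tray between -0.015 and 0.015 m and y of egg_cup_b in the frame of breakfast_tray between -0.095 and -0.065 m and z of egg_cup_b in the frame of breakfast_tray between 0.006 and 0.0125 m and angle between egg_cup_b's own z axis and vertical below 0.1 rad)) or ((x of egg_cup_a in the frame of breakfast_tray between -0.015 and 0.015 m and y of egg_cup_a in the frame of breakfast_tray between -0.095 and -0.065 m and z of egg_cup_a in the frame of breakfast_tray between 0.006 and 0.0125 m and angle between egg_cup_a's own z axis and vertical below 0.1 rad) and (x of egg_cup_b in the frame of breakfast_tray between -0.015 and 0.015 m and y of egg_cup_b in the frame of breakfast_tray between 0.065 and 0.095 m and z of egg_cup_b in the frame of breakfast_tray between 0.006 and 0.0125 m and angle between egg_cup_b's own z axis and vertical below 0.1 rad))) and x of shaker in the frame of breakfast_tray between -0.015 and 0.015 m and y of shaker in the frame of breakfast_tray between -0.015 and 0.015 m and z of shaker in the frame of breakfast_tray between 0.006 and 0.0125 m and angle between each of shaker, candlestick, tealight's own z axis and vertical below 0.1 rad and x of candlestick in the frame of evening_tray between -0.015 and 0.015 m and y of candlestick in the frame of evening_tray between -0.065 and -0.035 m and z of candlestick in the frame of evening_tray between 0.006 and 0.0125 m and x of tealight in the frame of evening_tray between -0.015 and 0.015 m and y of tealight in the frame of evening_tray between 0.052 and 0.082 m and z of tealight in the frame of evening_tray between 0.006 and 0.0125 m and linear speed of each of egg_cup_a, egg_cup_b, shaker, candlestick, tealight below 0.02 m/s and angular speed of each of egg_cup_a, egg_cup_b, shaker, candlestick, tealight below 0.3 rad/s); the robot touches nothing.
It fails at once if an egg cup, the shaker, the candlestick or the tealight is tipped over (tilted more than 0.7 rad) (angle between any of egg_cup_a, egg_cup_b, shaker, candlestick, tealight's own z axis and vertical above 0.7 rad).
It fails at once if the roll of tape or a wine glass is shifted more than 30 mm (distance of any of tape_roll, glass_a, glass_b from where it was at the start of the episode above 0.03 m).
It also fails if it takes over 128 s, if anything falls off the work surface, if the arm or the gripper's body presses on something with over 40 N, if the wrist force passes 120 N, or if a joint passes its speed limit or range.

### The arm

A 6-joint arm with a two-finger parallel gripper is mounted at the origin on a cart in front of the work surface, level with it; the furniture and walls round the work are solid. World frame = base frame: x ahead of the robot, y to its left, z up, the work surface at z = 0. Lengths are in mm, angles in rad, forces in N, time in s.
With the tool pointing down it reaches from about 325 to 775 mm from the base axis. Payload 5.5 kg.
Tool frame: the origin (TCP) lies at the very end of the fingers, on their centre line; the grasp point (between the pads) lies 19 mm behind it; x points along the fingers, y is the direction in which the jaws open and shut, and the axes are right-handed (so a half turn about x gives the same grasp; the last joint's range is limited). The gripper opens to 85 mm and grips with 20 to 120 N. Pads are 22 mm wide; open, the fingers measure 114 mm over their backs; the gripper's body (76 mm by 85 mm) begins 54 mm behind the grasp point. The pads swing forward as they close: fully open they stand 13 mm farther back than shut.
Start: joints at [1.162, 0.091, 1.231, -0, 1.82, -0.057], TCP at [206.758, 563.265, 203.175] pointing down, gripper open.
Joint ranges: [-2.87, 2.87], [-0.86, 2.18], [0.17, 2.46], [-1.51, 4.65], [0.06, 2.69], [-2.65, 2.65]. Speed limits (rad/s): [2.57, 2.57, 3.01, 3.14, 3.14, 3.14].

### API

Orientations are given as a rotation vector (axis times angle).
In Python, from bench import bot, viewer gives the robot as it stands.
- The arm moves only by the tool play_rows, never from a script. Its argument "series" is a list of rows, each a list of 5 numbers: the gripper's target within -1 to 1 (shut at 1, half-way at 0, fully open at -1), then the shift along the tool's x, y, z in cm, then the turn about the tool's x in rad. In form: [[fingers, tx, ty, tz, turn], ...]. A call has exactly 8 rows; each row is the pose to reach, as a shift and turn from the pose measured when the call began, along the tool's axes at that moment; what a row does not reach only later rows make up. A row lasts 1/12 s, in which the tool goes at most 41.7 mm and 7.16 degrees, less where a joint would pass 70% of its speed; a pose out of reach is approached as far as the arm can. A call with a gripper value outside its range is refused whole. The fingers move at their own pace and stop on an object; "newtons" is the grip in N (left out, the last holds). Time passes only in rows, so rows that repeat a pose let the fingers close, or fill a call up. It gives the time, the measured TCP pose, the force and the opening at its end, in the units of the state.
- bot.state(): the state, without advancing time (a new reading comes with each control period).
- viewer.camera(name): name is "side" or "top" or "wrist"; returns the picture (400x640x3 uint8, blue, green, red); there is no depth.
- viewer.get_calibration(name): a dict with "K" (3x3 intrinsics, pixels), "position" and "rotation" of the camera in the world. Camera axes: x right, y up, looking along -z (the intrinsics and any distortion apply to the point x, -y, -z); pixel columns grow to the right and rows downward; lengths in mm; the calibration is good to about 2 mm. A picture is of the moment at which its call begins: read the wrist's pose just before it. get_calibration takes no time and is no camera call; for the wrist camera it gives the pose at the moment of the call.
- bot.close_job(): hands the job in, once; it reports no verdict.
Trained networks look in the newest picture that a camera, given by its name, has taken for a name from the list of things; names that differ only in an ending like _2 or _b are one class to them, and where a whole thing is asked for, a point or a joint stands for the part that bears it (a point fixed in the world has none). Each returns a list of dicts, best first, with "p" (0 to 1); they miss things now and then, are a little off and sometimes report something else, mostly with a low value. They report only what shows in the picture. A call takes as long as a camera call. They do not tell look-alikes from the thing itself.
- viewer.regions_of(camera, target): "pixels" (400x640 bool, what is visible of it) and "at" ([column, row] in pixels, amid what is visible of it).
The state is a dict: "t": time; "joint_positions": joint angles; "qvel": joint speeds; "effort": joint torques, N m; "position": TCP position; "eef_rot": TCP orientation; "ft_force": force on the tool from outside, world axes, zero at the start; "ft_torque": the same for the moment, N m; "finger_gap": opening from 0.0 (shut) to 1.0 (fully open).
Only numpy, scipy, OpenCV 4.12 (cv2) and the standard library are available. Lean on these libraries where they do the work, as an engineer would, in place of code of your own. Each camera call takes 0.05 s, during which the arm holds its last target. There are 200 camera calls.

## Working session

There is one attempt and no reset: what is moved stays moved. The work goes in short steps, Python scripts to look and compute and a tool call to move; the robot and the scene stay as the last step left them, time stands still between calls to the robot, and variables do not carry over. Pictures are saved under pics/ and viewed, about 12 in all and at most 16, crops included, and the job is handed in when it is done.

Besides the shell and the picture viewer there is one more tool, called after ">>>" by a JSON object that holds its "method" and its "body". play_rows: Moves the arm, as the interface text tells. Its arguments: {"type":"object","properties":{"series":{"type":"array"},"newtons":{"type":"number"}},"required":["series"]}

```bash
mkdir -p pics; ls; cat > h.py <<'E'
import numpy as np, cv2
from bench import bot, viewer
from scipy.spatial.transform import Rotation as R
def project(c,P):
    P=np.atleast_2d(P); q=(P-np.array(c["position"]))@np.array(c["rotation"])
    q=q*[1,-1,-1]; u=q@np.array(c["K"]).T; return u[:,:2]/u[:,2:]
def ray(c,px,z=0.):
    d=np.linalg.inv(np.array(c["K"]))@[px[0],px[1],1]; d=np.array(c["rotation"])@(d*[1,-1,-1])
    p=np.array(c["position"]); return p+d*(z-p[2])/d[2]
E
python3 - <<'E'
from h import *
print(bot.state())
for n in ("top","side","wrist"):
    im=viewer.camera(n); cv2.imwrite(f"pics/{n}0.png",im); c=viewer.get_calibration(n)
    print(n,{k:np.round(v,3).tolist() if not isinstance(v,dict) else v for k,v in c.items()})
    if n=="wrist": continue
    for t in ["breakfast_tray","evening_tray","egg_cup_a","shaker","candlestick","tealight","tape_roll","glass_a"]:
        print(t,[(round(r["p"],2),np.round(r["at"]).tolist(),int(r["pixels"].sum()),np.round(ray(c,r["at"])[:2]).tolist()) for r in viewer.regions_of(n,t)])
E
```

```text
pics
{'t': 0.0, 'joint_positions': array([ 1.16229357e+00,  9.18665785e-02,  1.23190448e+00, -7.62965735e-06,
        1.81976769e+00, -5.66852825e-02]), 'qvel': array([-0.00024472,  0.00246068, -0.00086745, -0.00109375,  0.00136335,
       -0.00161273]), 'effort': array([ 3.91040274e-03, -4.58714890e+01, -4.18042302e+01,  3.55320990e-04,
        1.09638943e-02,  3.79004723e-05]), 'position': array([206.62672228, 562.94546191, 202.03578237]), 'eef_rot': array([ 0.2745821 ,  1.55355199, -0.27757217]), 'ft_force': array([1.30824359, 0.53782982, 0.20837831]), 'ft_torque': array([-0.00899818,  0.01991891, -0.03780303]), 'finger_gap': 0.9963581676418947}
top {'K': [[399.751, 0.0, 313.691], [0.0, 399.751, 198.236], [0.0, 0.0, 1.0]], 'position': [449.839, 10.447, 959.897], 'rotation': [0.124, -0.122, -1.577]}Traceback (most recent call last):
  File "<stdin>", line 8, in <module>
  File "h.py", line 9, in ray
    p=np.array(c["position"]); return p+d*(z-p[2])/d[2]
                                                   ~^^^
IndexError: invalid index to scalar variable.
```

```bash
cat > h.py <<'E'
import numpy as np, cv2
from bench import bot, viewer
from scipy.spatial.transform import Rotation as R
def cal(n):
    c=viewer.get_calibration(n); return dict(K=np.array(c["K"]),p=np.array(c["position"]),R=R.from_rotvec(c["rotation"]).as_matrix())
def project(c,P):
    q=((np.atleast_2d(P)-c["p"])@c["R"])*[1,-1,-1]; u=q@c["K"].T; return u[:,:2]/u[:,2:]
def ray(c,px,z=0.):
    d=c["R"]@((np.linalg.inv(c["K"])@[px[0],px[1],1])*[1,-1,-1])
    return c["p"]+d*(z-c["p"][2])/d[2]
E
python3 - <<'E'
from h import *
print(viewer.get_calibration("top").keys())
for n in ("top","side","wrist"):
    im=viewer.camera(n); cv2.imwrite(f"pics/{n}0.png",im); c=cal(n)
    print(n,c["p"].round(),c["K"][0,0])
    if n=="wrist": continue
    for t in ["breakfast_tray","evening_tray","egg_cup_a","shaker","candlestick","tealight","tape_roll","glass_a"]:
        print(t,[(round(r["p"],2),np.round(r["at"]).tolist(),int(r["pixels"].sum()),np.round(ray(c,r["at"])[:2]).tolist()) for r in viewer.regions_of(n,t)])
E
```

```text
dict_keys(['K', 'position', 'rotation'])
top [450.  10. 960.] 399.75122412616406
breakfast_tray [(0.81, [208.0, 277.0], 4957, [416.0, 263.0])]
evening_tray []
egg_cup_a [(0.79, [323.0, 170.0], 408, [672.0, -12.0]), (0.76, [377.0, 182.0], 374, [640.0, -143.0]), (0.7, [276.0, 196.0], 209, [609.0, 103.0])]
shaker [(0.89, [432.0, 191.0], 395, [616.0, -277.0])]
candlestick [(0.98, [214.0, 194.0], 747, [615.0, 252.0])]
tealight [(0.63, [276.0, 198.0], 253, [604.0, 101.0]), (0.55, [319.0, 217.0], 357, [556.0, -2.0])]
tape_roll [(0.62, [331.0, 284.0], 747, [396.0, -27.0])]
glass_a [(0.74, [231.0, 120.0], 1818, [801.0, 216.0])]
side [ 107. -981.  722.] 444.933689033936
breakfast_tray [(0.56, [234.0, 183.0], 1322, [419.0, 266.0])]
evening_tray [(0.71, [309.0, 272.0], 3514, [454.0, -234.0])]
egg_cup_a [(0.71, [350.0, 221.0], 398, [651.0, -89.0]), (0.52, [341.0, 195.0], 281, [697.0, 49.0])]
shaker [(0.69, [338.0, 141.0], 739, [882.0, 411.0]), (0.6, [376.0, 252.0], 534, [641.0, -238.0])]
candlestick [(0.55, [291.0, 164.0], 365, [637.0, 306.0])]
tealight [(0.51, [309.0, 213.0], 196, [564.0, -1.0]), (0.47, [352.0, 182.0], 128, [771.0, 107.0]), (0.46, [304.0, 190.0], 97, [606.0, 126.0])]
tape_roll [(0.72, [267.0, 220.0], 1039, [440.0, 22.0])]
glass_a [(0.85, [406.0, 196.0], 1396, [875.0, -47.0])]
wrist [133. 592. 374.] 357.75307211347575
```

View pics/top0.png

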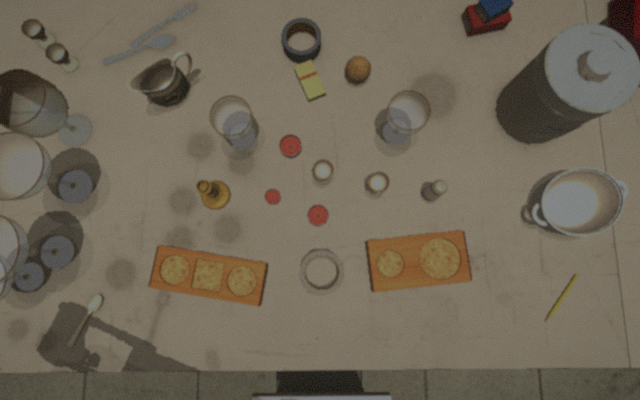

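View pics/side0.png

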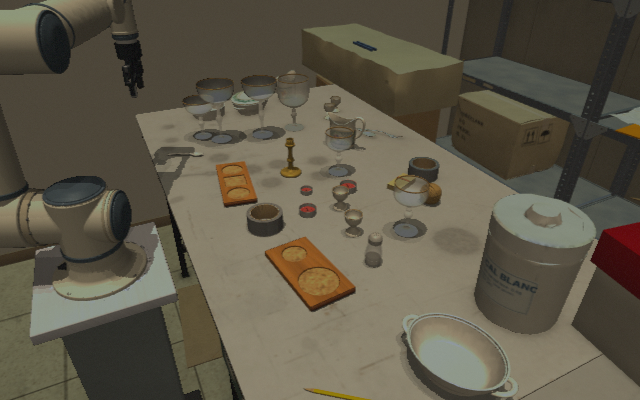

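```bash
cat >> h.py <<'E'
PROF=dict(egg_cup_a=[(0,21.5),(6,20),(20,8),(42,22),(62,24.5)],shaker=[(0,22),(70,20),(72,17),(85,17),(90,10)],
 candlestick=[(0,36),(10,36),(21,13),(86,13),(86,16),(112,16),(112,12),(125,12)],tealight=[(0,19),(15,19)],tape_roll=[(0,50.5),(48,50.5)])
A=np.linspace(0,2*np.pi,24,endpoint=False)
def sil(c,prof,xy,z0=0.):
    m=np.zeros((400,640),np.uint8)
    rings=[project(c,np.c_[xy[0]+r*np.cos(A),xy[1]+r*np.sin(A),np.full(24,z0+z)]).astype(np.float32) for z,r in prof]
    for a,b in zip(rings,rings[1:]):
        cv2.fillConvexPoly(m,np.round(cv2.convexHull(np.r_[a,b])*16).astype(int),1,shift=4)
    return m>0
def cen(m): 
    y,x=np.nonzero(m); return np.array([x.mean(),y.mean()])
def fit(c,mask,prof,z0=0.):
    t=cen(mask); h=z0+prof[-1][0]/2; px=t.copy()
    for _ in range(6):
        xy=ray(c,px,h)[:2]; s=sil(c,prof,xy,z0)
        if not s.any(): return xy,0
        px=px+t-cen(s)
    return xy,(s&mask).sum()/(s|mask).sum()
def axes():
    s=bot.state(); M=R.from_rotvec(s["eef_rot"]).as_matrix(); return s,M
def togo(x,y,z,yaw=None):
    "cm shift in tool axes to world mm target"
    s,M=axes(); print("shift cm",(M.T@(np.array([x,y,z])-s["position"])/10).round(2),"pos",s["position"].round(1),"jaw y",M[:,1].round(3),"t",round(s["t"],2),"gap",round(s["finger_gap"],3))
E
python3 - <<'E'
from h import *
im=viewer.camera("top"); c=cal("top")
for t in ["egg_cup_a","shaker","candlestick","tealight","tape_roll"]:
    for r in viewer.regions_of("top",t):
        xy,i=fit(c,r["pixels"],PROF[t]); print(t,round(r["p"],2),np.round(r["at"]),xy.round(),round(i,2))
hsv=cv2.cvtColor(im,cv2.COLOR_BGR2HSV); m=cv2.inRange(hsv,(5,110,60),(25,255,255))
m=cv2.morphologyEx(m,cv2.MORPH_CLOSE,np.ones((7,7)))
for k in cv2.findContours(m,cv2.RETR_EXTERNAL,2)[0]:
    if cv2.contourArea(k)>2000:
        k=cv2.convexHull(k)[:,0]
        w=np.array([ray(c,p,14)[:2] for p in k]).astype(np.float32); b=cv2.minAreaRect(w); print(b)
s,M=axes(); print(M.round(3))
cv2.imwrite("pics/crop1.png",cv2.resize(im[90:310,140:480],None,fx=2.3,fy=2.3,interpolation=cv2.INTER_CUBIC))
E
```

```text
egg_cup_a 0.89 [378. 182.] [ 630. -138.] 0.91
egg_cup_a 0.81 [325. 171.] [658. -11.] 0.86
shaker 0.66 [434. 192.] [ 611. -271.] 0.82
shaker 0.37 [209. 273.] [420. 252.] 0.09
shaker 0.24 [322. 170.] [662. -11.] 0.89
candlestick 0.9 [213. 194.] [612. 250.] 0.92
tealight 0.83 [316. 214.] [559.   2.] 0.66
tealight 0.78 [286. 144.] [730.  68.] 0.53
tealight 0.47 [274. 194.] [605. 111.] 0.85
tape_roll 0.66 [335. 281.] [424.  -5.] 0.43
((421.47235107421875, 257.83453369140625), (263.0764465332031, 101.13241577148438), 80.11034393310547)
((450.23876953125, -231.28590393066406), (120.1172103881836, 233.86660766601562), 5.530681133270264)
[[ 0.     0.345  0.939]
 [ 0.     0.939 -0.345]
 [-1.     0.    -0.   ]]
```

View pics/crop1.png

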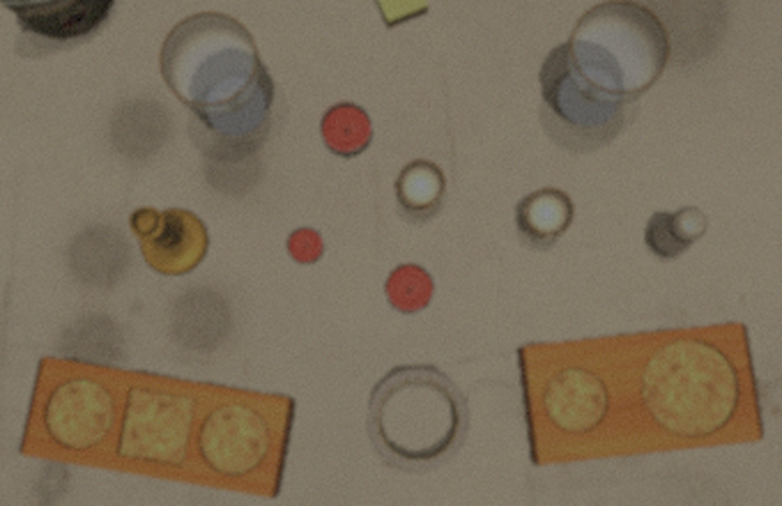

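View pics/wrist0.png

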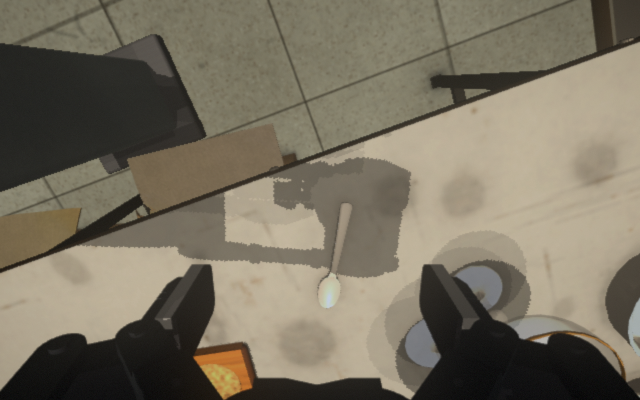

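>>> {"method": "play_rows", "body": {"series": [[-1, 0, -2, 3.5, 0.12], [-1, 0, -4, 7, 0.24], [-1, 0, -6, 10.5, 0.36], [-1, 0, -8, 14, 0.48], [-1, 0, -10, 17.5, 0.6], [-1, 0, -12, 21, 0.72], [-1, 0, -14, 24.5, 0.84], [-1, 0, -16, 28, 0.96]], "newtons": 40}}

```text
t: 2.02
position: [415.3, 314.9, 203.5]
eef_rot: [1.021, 1.318, -1.02]
ft_force: [1.2, 0.6, -0.4]
finger_gap: 0.999
```

```bash
python3 - <<'E'
from h import *
togo(560,150,203)
s,M=axes(); print("turn to yaw0",np.arctan2(M[1,1],M[0,1]))
E
```

```text
shift cm [ 0.05  9.87 19.59] pos [415.3 314.9 203.5] jaw y [0.968 0.251 0.001] t 2.02 gap 0.999
turn to yaw0 0.2532891138771257
```

>>> {"method": "play_rows", "body": {"series": [[-1, 0, 2, 4, 0.12], [-1, 0, 4, 8, 0.253], [-1, 0, 6, 12, 0.253], [-1, 0, 8, 16, 0.253], [-1, 0, 9.9, 19.6, 0.253], [-1, 0, 9.9, 19.6, 0.253], [-1, 0, 9.9, 19.6, 0.253], [-1, 0, 9.9, 19.6, 0.253]]}}

```text
t: 2.68
position: [560.3, 149.8, 203.1]
eef_rot: [1.21, 1.21, -1.21]
ft_force: [-0.3, 0.3, -0.2]
finger_gap: 0.999
```

```bash
cat >> h.py <<'E'
def find(n="wrist",names=("egg_cup_a","shaker","candlestick","tealight"),z0=0.,save=None):
    im=viewer.camera(n); c=cal(n)
    if save: cv2.imwrite(save,im)
    for t in names:
        for r in viewer.regions_of(n,t):
            xy,i=fit(c,r["pixels"],PROF[t],z0); print(t,round(r["p"],2),np.round(r["at"]),xy.round(1),"iou",round(i,2))
    return im,c
def trays(im,c):
    hsv=cv2.cvtColor(im,cv2.COLOR_BGR2HSV); m=cv2.inRange(hsv,(5,110,60),(25,255,255))
    m=cv2.morphologyEx(m,cv2.MORPH_CLOSE,np.ones((9,9)))
    for k in cv2.findContours(m,cv2.RETR_EXTERNAL,2)[0]:
        if cv2.contourArea(k)>2000:
            w=np.array([ray(c,p,14)[:2] for p in cv2.convexHull(k)[:,0]]).astype(np.float32); print("tray",cv2.minAreaRect(w))
E
python3 - <<'E'
from h import *
im,c=find(save="pics/w1.png"); trays(im,c)
togo(612,250,80)
E
```

```text
egg_cup_a 0.6 [370. 374.] [626.  -97.7] iou 0.21
egg_cup_a 0.57 [406. 311.] [656.7  -6.2] iou 0.78
candlestick 0.93 [371.  54.] [611.4 252.9] iou 0.97
candlestick 0.54 [358. 198.] [602.  122.6] iou 0.23
candlestick 0.4 [371. 372.] [ 631.  -123.3] iou 0.16
tealight 0.89 [314. 288.] [559.6   2. ] iou 0.6
tealight 0.63 [357. 196.] [605.8 112.8] iou 0.92
tealight 0.62 [471. 235.] [733.3  67.9] iou 0.51
tray ((612.0880737304688, 253.92654418945312), (72.38395690917969, 70.04118347167969), 64.76433563232422)
tray ((415.1564636230469, 220.8715362548828), (179.7857208251953, 103.26026153564453), 80.06106567382812)
shift cm [12.4   5.25 -9.84] pos [559.6 151.4 203.9] jaw y [1.    0.002 0.001] t 2.93 gap 0.998
```

View pics/w1.png

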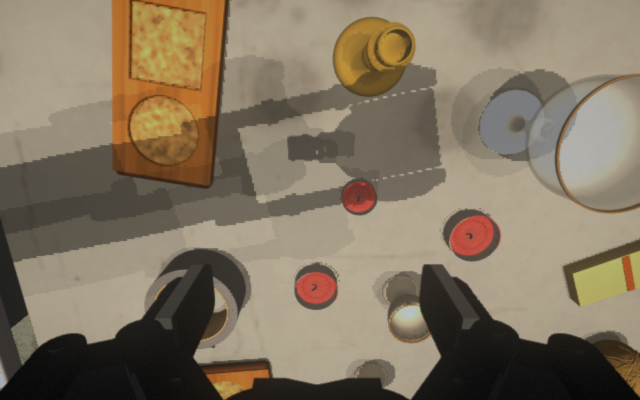

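>>> {"method": "play_rows", "body": {"series": [[-1, 0, 1.7, -3.4, 0], [-1, 0, 3.4, -6.8, 0], [-1, 0, 5.2, -10.2, 0], [-1, 0.5, 5.2, -10.2, 0], [-1, 4, 5.2, -10.2, 0], [-1, 8, 5.2, -10.2, 0], [-1, 11, 5.2, -10.2, 0], [-1, 12.7, 5.2, -10.2, 0]]}}

```text
t: 3.6
position: [608.7, 253.9, 71.8]
eef_rot: [1.203, 1.214, -1.21]
ft_force: [-1.1, 1.4, -0.6]
finger_gap: 1.0
```

>>> {"method": "play_rows", "body": {"series": [[0.2, 0, 0, 0, 0], [0.5, 0, 0, 0, 0], [1, 0, 0, 0, 0], [1, 0, 0, 0, 0], [1, 0, 0, 0, 0], [1, 0, 0, 0, 0], [1, 0, 0, 0, 0], [1, 0, 0, 0, 0]], "newtons": 60}}

```text
t: 4.27
position: [610.4, 254.4, 75.3]
eef_rot: [1.207, 1.211, -1.205]
ft_force: [1.3, 0.4, 5.7]
finger_gap: 0.327
```

```bash
python3 - <<'E'
from h import *
togo(455,-281,150); print(bot.state()["ft_force"])
E
```

```text
shift cm [ -7.51 -15.76  53.47] pos [610.4 254.4  75.3] jaw y [1.    0.004 0.001] t 4.27 gap 0.327
[1.34021913 0.37931208 5.67729983]
```

>>> {"method": "play_rows", "body": {"series": [[1, -1.5, 0, 0, 0], [1, -4, 0, 0, 0], [1, -7, 0, 0.5, 0], [1, -9, -0.7, 2.5, 0], [1, -9, -1.6, 5.5, 0], [1, -9, -2.6, 9, 0], [1, -9, -3.6, 12.5, 0], [1, -9, -4.6, 16, 0]]}}

```text
t: 4.93
position: [564.1, 92.9, 165.0]
eef_rot: [1.206, 1.212, -1.206]
ft_force: [1.6, 0.1, -3.8]
finger_gap: 0.328
```

>>> {"method": "play_rows", "body": {"series": [[1, 0, -1, 3.5, 0], [1, 0, -2, 7, 0], [1, 0, -3, 10.5, 0], [1, 0, -4, 14, 0], [1, 0, -5, 17.5, 0], [1, 0, -6, 21, 0], [1, 0, -7, 24.5, 0], [1, 0, -8, 27, 0]]}}

```text
t: 5.6
position: [484.2, -180.2, 164.7]
eef_rot: [1.206, 1.211, -1.208]
ft_force: [0.6, -1.6, -3.8]
finger_gap: 0.327
```

```bash
python3 - <<'E'
from h import *
im,c=find(save="pics/w2.png",names=("candlestick",),z0=90); trays(im,c)
togo(455,-281,165); print(bot.state()["ft_force"])
im=viewer.camera("top"); trays(im,cal("top"))
E
```

```text
candlestick 0.93 [318. 228.] [ 484.1 -187.7] iou 0.9
tray ((460.590576171875, -236.7902069091797), (146.38645935058594, 239.95652770996094), 5.3633317947387695)
shift cm [-0.02 -2.85  9.96] pos [ 483.6 -181.4  164.7] jaw y [ 1.    -0.001 -0.001] t 5.7 gap 0.325
[-0.46400177 -0.78017893 -3.72748726]
tray ((421.0064392089844, 257.9692687988281), (262.4069519042969, 101.1467056274414), 80.04176330566406)
tray ((452.32568359375, -171.27597045898438), (135.48028564453125, 116.39146423339844), 7.110189914703369)
```

View pics/w2.png

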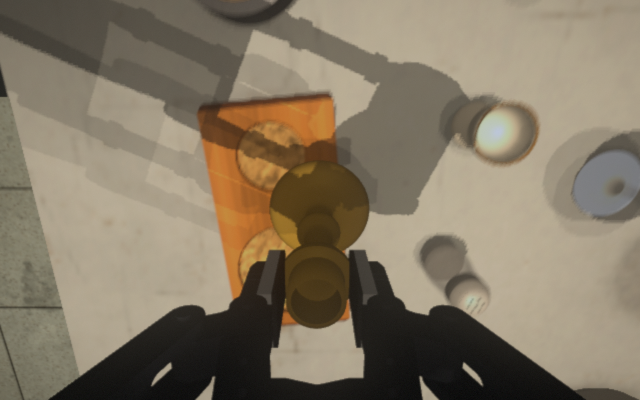

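>>> {"method": "play_rows", "body": {"series": [[1, 0, -0.9, 3.3, 0], [1, 0, -1.9, 6.6, 0], [1, 0, -2.9, 9.8, 0], [1, 0, -2.9, 9.8, 0], [1, 2.5, -2.9, 9.8, 0], [1, 5, -2.9, 9.8, 0], [1, 6.8, -2.9, 9.8, 0], [1, 6.8, -2.9, 9.8, 0]]}}

```text
t: 6.42
position: [453.7, -274.7, 91.4]
eef_rot: [1.209, 1.22, -1.211]
ft_force: [-1.2, 0.2, -4.0]
finger_gap: 0.328
```

```bash
python3 - <<'E'
from h import *
c=cal("top"); viewer.camera("top")
togo(455,-280,86); print(bot.state()["ft_force"])
cw=cal("wrist"); im=viewer.camera("wrist"); cv2.imwrite("pics/w3.png",im)
print(project(cw,[[455,-281,10],[443.8,-164.6,10]]))
E
```

```text
shift cm [0.8  0.05 0.48] pos [ 454.5 -275.3   94.1] jaw y [ 1.     0.002 -0.005] t 6.47 gap 0.326
[-0.01318988 -0.1148474  -2.66853434]
[[316.4718111  202.20691603]
 [299.75632739  33.32172052]]
```

View pics/w3.png

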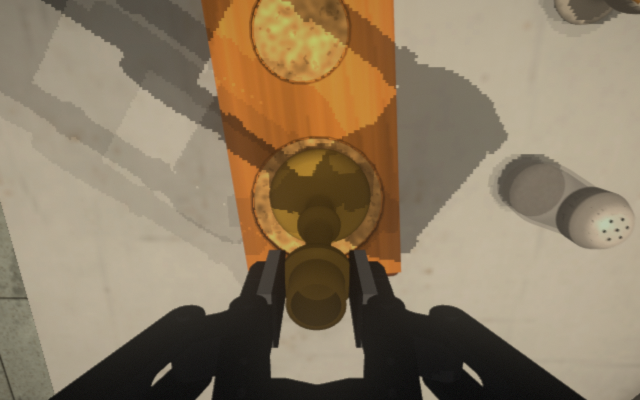

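>>> {"method": "play_rows", "body": {"series": [[1, 0.3, 0, 0.4, 0], [1, 0.6, 0, 0.4, 0], [1, 0.8, 0, 0.4, 0], [1, 0.85, 0, 0.4, 0], [1, 0.85, 0, 0.4, 0], [1, 0.85, 0, 0.4, 0], [1, 0.85, 0, 0.4, 0], [1, 0.85, 0, 0.4, 0]]}}

```text
t: 7.18
position: [455.6, -280.1, 88.0]
eef_rot: [1.209, 1.213, -1.208]
ft_force: [0.6, -0.8, -4.1]
finger_gap: 0.327
```

>>> {"method": "play_rows", "body": {"series": [[0.2, 0, 0, 0, 0], [-0.3, 0, 0, 0, 0], [-0.7, 0, 0, 0, 0], [-1, 0, 0, 0, 0], [-1, 0, 0, 0, 0], [-1, -2, 0, 0, 0], [-1, -5.5, 0, 0, 0], [-1, -8.5, 0, 0, 0]]}}

```text
t: 7.85
position: [455.2, -280.0, 173.7]
eef_rot: [1.209, 1.214, -1.209]
ft_force: [1.6, -0.6, 0.3]
finger_gap: 1.0
```

```bash
python3 - <<'E'
from h import *
s=bot.state(); print(s["position"],s["ft_force"],s["finger_gap"])
find(names=("candlestick",),z0=10)
find("top",names=("candlestick",),z0=10)
togo(611,-271,110)
E
```

```text
[ 455.22380722 -279.96197408  173.72276843] [ 1.60772314 -0.59361819  0.28372826] 1.0000030406709493
candlestick 0.47 [304.  93.] [ 451.6 -218.3] iou 0.2
candlestick 0.97 [443. 256.] [ 456.9 -283.8] iou 0.89
shift cm [ 6.45 15.47 -0.94] pos [ 456.2 -280.7  174.4] jaw y [1.    0.002 0.001] t 8.05 gap 1.001
```

>>> {"method": "play_rows", "body": {"series": [[-1, -0.5, 3.5, 1.2, 0], [-1, -1, 7, 2.4, 0], [-1, -1, 10.5, 3.6, 0], [-1, -1, 14, 4.8, 0], [-1, -1, 15, 5, 0], [-1, -1, 15, 5, 0], [-1, -1, 15, 5, 0], [-1, -1, 15, 5, 0]]}}

```text
t: 8.72
position: [605.4, -330.2, 183.9]
eef_rot: [1.208, 1.211, -1.208]
ft_force: [-0.3, 0.2, 0.0]
finger_gap: 1.002
```

```bash
python3 - <<'E'
from h import *
find(names=("shaker",)); find(names=("candlestick",),z0=10)
togo(611,-271,33)
E
```

```text
shaker 0.88 [324. 105.] [ 611.7 -267.1] iou 0.94
candlestick 0.73 [140. 120.] [ 458.1 -280.7] iou 0.9
candlestick 0.28 [323. 102.] [ 612.5 -270.4] iou 0.41
shift cm [15.28  0.51 -5.94] pos [ 605.6 -330.3  185.8] jaw y [1.    0.001 0.002] t 8.92 gap 1.0
```

>>> {"method": "play_rows", "body": {"series": [[-1, 0, 0.6, -3, 0], [-1, 0, 0.6, -6.2, 0], [-1, 1, 0.6, -6.2, 0], [-1, 5, 0.6, -6.2, 0], [-1, 9, 0.6, -6.2, 0], [-1, 12.5, 0.6, -6.2, 0], [-1, 14.5, 0.6, -6.2, 0], [-1, 15.2, 0.6, -6.2, 0]]}}

```text
t: 9.58
position: [608.9, -267.3, 28.5]
eef_rot: [1.208, 1.215, -1.21]
ft_force: [-0.8, 0.7, -0.9]
finger_gap: 1.0
```

>>> {"method": "play_rows", "body": {"series": [[0, 0, 0, 0, 0], [0.2, 0, 0, 0, 0], [0.5, 0, 0, 0, 0], [0.8, 0, 0, 0, 0], [0.8, 0, 0, 0, 0], [0.8, 0, 0, 0, 0], [0.8, 0, 0, 0, 0], [0.8, 0, 0, 0, 0]], "newtons": 40}}

```text
t: 10.25
position: [610.2, -268.0, 31.4]
eef_rot: [1.208, 1.211, -1.209]
ft_force: [-0.5, 0.1, 6.2]
finger_gap: 0.372
```

```bash
python3 - <<'E'
from h import *
togo(421.5,257.8,150); print(bot.state()["ft_force"])
E
```

```text
shift cm [-11.82 -18.81 -52.61] pos [ 610.2 -268.    31.4] jaw y [ 1.     0.001 -0.001] t 10.25 gap 0.372
[-0.4897304   0.13439922  6.163065  ]
```

>>> {"method": "play_rows", "body": {"series": [[1, -1.5, 0, 0, 0], [1, -4.5, 0, 0, 0], [1, -8.2, 0, 0, 0], [1, -11.5, -0.5, -1.5, 0], [1, -12, -1.7, -5, 0], [1, -12, -3, -8.6, 0], [1, -12, -4.3, -12.2, 0], [1, -12, -5.6, -15.8, 0]]}}

```text
t: 10.92
position: [553.5, -108.9, 152.3]
eef_rot: [1.209, 1.209, -1.208]
ft_force: [0.0, 0.1, -0.4]
finger_gap: 0.382
```

>>> {"method": "play_rows", "body": {"series": [[1, 0, -1.3, -3.6, 0], [1, 0, -2.6, -7.2, 0], [1, 0, -3.9, -10.8, 0], [1, 0, -5.2, -14.4, 0], [1, 0, -6.5, -18, 0], [1, 0, -7.8, -21.6, 0], [1, 0, -9.1, -25.2, 0], [1, 0, -10, -28, 0]]}}

```text
t: 11.58
position: [452.0, 173.5, 153.1]
eef_rot: [1.21, 1.21, -1.206]
ft_force: [0.9, -0.2, -1.1]
finger_gap: 0.376
```

```bash
python3 - <<'E'
from h import *
togo(421.5,258.3,80); print(bot.state()["ft_force"])
im=viewer.camera("wrist");c=cal("wrist"); trays(im,c)
cv2.imwrite("pics/w4.png",im); print(project(c,[[421.5,257.8,10],[435.2,336.6,10],[407.7,179,10]]))
E
```

```text
shift cm [ 7.32 -3.05 -8.48] pos [452.  173.5 153.1] jaw y [1.    0.002 0.002] t 11.58 gap 0.376
[ 0.85585122 -0.20597431 -1.0697539 ]
tray ((413.135009765625, 232.98141479492188), (190.66012573242188, 100.9000473022461), 80.48283386230469)
[[280.97764981  82.15285302]
 [296.29931912 -25.29325813]
 [267.81673579 173.66944235]]
```

View pics/w4.png

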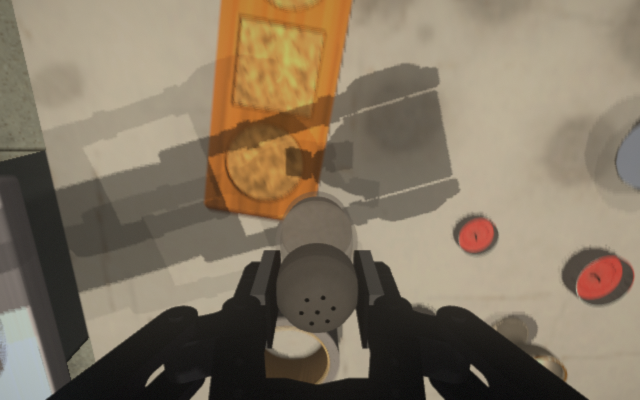

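```bash
python3 - <<'E'
from h import *
for i in range(3):
    c=cal("wrist"); im=viewer.camera("wrist"); trays(im,c); print(c["p"].round(1))
print(project(c,[[421.5,257.8,10],[435.2,336.6,10],[407.7,179,10]]).round())
im=viewer.camera("top"); c=cal("top"); cv2.imwrite("pics/t2.png",cv2.resize(im[230:330,130:290],None,fx=5,fy=5,interpolation=cv2.INTER_CUBIC))
print((project(c,[[421.5,257.8,10],[435.2,336.6,10],[407.7,179,10]])-[130,230])*5)
togo(421.5,258.3,80)
E
```

```text
tray ((415.9449462890625, 229.4931640625), (198.4272918701172, 100.57418823242188), 80.20592498779297)
[451.2 257.1 324.6]
tray ((415.73333740234375, 227.9884033203125), (195.13697814941406, 100.620849609375), 80.20744323730469)
[452.2 254.9 324.3]
tray ((415.515625, 226.82583618164062), (192.70697021484375, 100.66182708740234), 80.18359375)
[453.1 253.1 324.1]
[[278.  75.]
 [293. -34.]
 [265. 168.]]
[[393.36666293 222.71499615]
 [226.07434074 194.50173149]
 [561.43194389 251.27802647]]
shift cm [ 7.26 -3.2  -8.76] pos [453.5 170.7 152.6] jaw y [1.    0.001 0.001] t 11.83 gap 0.375
```

View pics/t2.png

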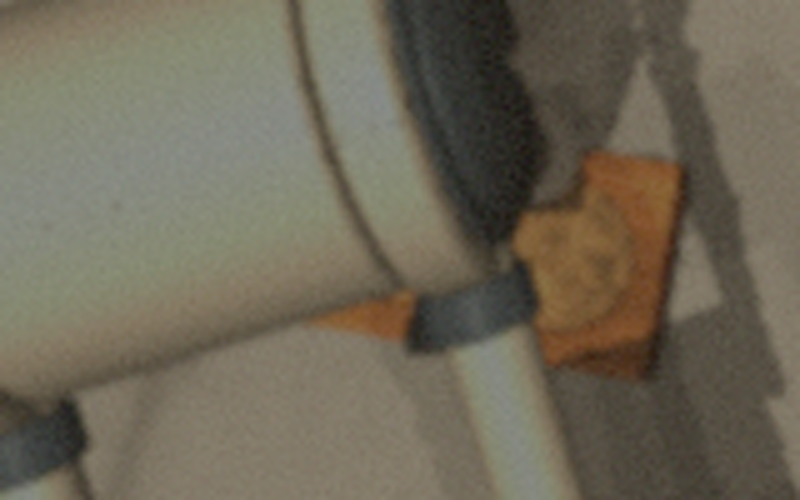

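>>> {"method": "play_rows", "body": {"series": [[1, 0, -1.1, -3, 0], [1, 0, -2.2, -6, 0], [1, 0, -3.2, -8.7, 0], [1, 0, -3.2, -8.7, 0], [1, 2.5, -3.2, -8.7, 0], [1, 5.5, -3.2, -8.7, 0], [1, 8.5, -3.2, -8.7, 0], [1, 9.6, -3.2, -8.7, 0]]}}

```text
t: 12.5
position: [420.3, 255.0, 51.8]
eef_rot: [1.205, 1.209, -1.215]
ft_force: [-1.2, -0.7, -2.2]
finger_gap: 0.373
```

```bash
python3 - <<'E'
from h import *
togo(421.5,258,42); print(bot.state()["ft_force"])
E
```

```text
shift cm [ 0.98  0.12 -0.31] pos [420.3 255.   51.8] jaw y [ 1.    -0.001 -0.004] t 12.5 gap 0.373
[-1.16583382 -0.72548455 -2.23622148]
```

>>> {"method": "play_rows", "body": {"series": [[1, 0.2, 0.1, -0.3, 0], [1, 0.5, 0.1, -0.3, 0], [1, 0.8, 0.1, -0.3, 0], [1, 0.95, 0.1, -0.3, 0], [1, 0.95, 0.1, -0.3, 0], [1, 0.95, 0.1, -0.3, 0], [1, 0.95, 0.1, -0.3, 0], [1, 0.95, 0.1, -0.3, 0]]}}

```text
t: 13.17
position: [421.5, 258.2, 43.0]
eef_rot: [1.206, 1.209, -1.214]
ft_force: [-0.1, -1.1, -1.3]
finger_gap: 0.376
```

>>> {"method": "play_rows", "body": {"series": [[0, 0, 0, 0, 0], [-0.4, 0, 0, 0, 0], [-0.8, 0, 0, 0, 0], [-1, 0, 0, 0, 0], [-1, 0, 0, 0, 0], [-1, -2.5, 0, 0, 0], [-1, -6.5, 0, 0, 0], [-1, -10, 0, 0, 0]]}}

```text
t: 13.83
position: [421.2, 258.1, 143.6]
eef_rot: [1.204, 1.209, -1.216]
ft_force: [1.2, -0.4, 0.8]
finger_gap: 0.999
```

>>> {"method": "play_rows", "body": {"series": [[-1, -1, 3, 3, 0], [-1, -1, 6, 6, 0], [-1, -1, 9, 9, 0], [-1, -1, 11, 12, 0], [-1, -1, 13, 15, 0], [-1, -1, 13, 15, 0], [-1, -1, 13, 15, 0], [-1, -1, 13, 15, 0]]}}

```text
t: 14.5
position: [550.9, 108.3, 153.4]
eef_rot: [1.205, 1.21, -1.216]
ft_force: [-0.5, -0.3, 0.2]
finger_gap: 1.001
```

```bash
python3 - <<'E'
from h import *
togo(606,112.5,60)
find(names=("shaker",),z0=10); find(names=("tealight","egg_cup_a"))
find("top",names=("shaker",),z0=10)
E
```

```text
shift cm [ 9.3   5.57 -0.46] pos [550.9 108.3 153.4] jaw y [ 1.    -0.001 -0.006] t 14.5 gap 1.001
tealight 0.68 [512. 216.] [734.1  67.6] iou 0.49
tealight 0.6 [320. 279.] [559.7   1.3] iou 0.58
tealight 0.59 [378. 171.] [606.1 112.4] iou 0.92
egg_cup_a 0.64 [417. 299.] [642.7  -4.1] iou 0.26
shaker 0.68 [206. 273.] [423.9 246.8] iou 0.4
shaker 0.28 [440. 257.] [ 457.2 -276.9] iou 0.59
```

>>> {"method": "play_rows", "body": {"series": [[-1, 0, 2.8, -0.2, 0], [-1, 0, 5.5, -0.4, 0], [-0.8, 2, 5.5, -0.4, 0], [-0.6, 5.5, 5.5, -0.4, 0], [-0.5, 9.5, 5.5, -0.4, 0], [-0.5, 12, 5.5, -0.4, 0], [-0.5, 12, 5.5, -0.4, 0], [-0.5, 12, 5.5, -0.4, 0]]}}

```text
t: 15.52
position: [603.9, 112.6, 32.2]
eef_rot: [1.201, 1.212, -1.217]
ft_force: [-0.5, 0.4, 0.2]
finger_gap: 0.752
```

```bash
python3 - <<'E'
from h import *
find(names=("tealight",),save="pics/w5.png")
togo(606,112.5,2)
E
```

```text
tealight 0.73 [528. 290.] [738.5  67.8] iou 0.52
tealight 0.72 [252. 361.] [564.9  11.8] iou 0.72
tealight 0.65 [320. 227.] [607.9 110.9] iou 0.98
tealight 0.55 [ 24. 109.] [442.7 180.6] iou 0.32
shift cm [ 3.45 -0.06  0.02] pos [606.6 112.9  36.5] jaw y [ 1.     0.001 -0.001] t 15.62 gap 0.753
```

View pics/w5.png

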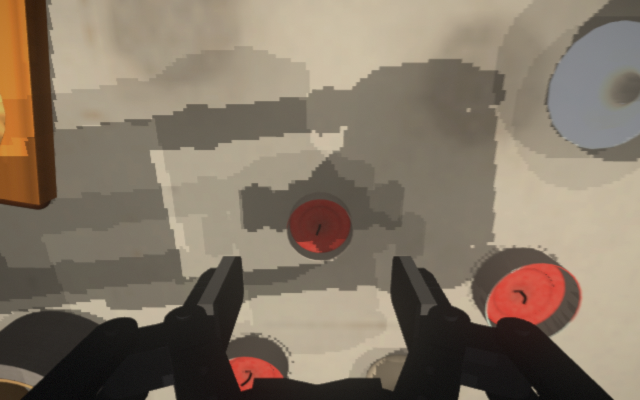

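Tealight at pixel (320,227) is centred between the fingers (235/400). Go down and close.

>>> {"method": "play_rows", "body": {"series": [[-0.5, 1, 0, 0.05, 0], [-0.5, 2.2, 0, 0.05, 0], [-0.5, 3.2, 0, 0.05, 0], [-0.5, 3.4, 0, 0.05, 0], [-0.5, 3.4, 0, 0.05, 0], [-0.5, 3.4, 0, 0.05, 0], [-0.2, 3.4, 0, 0.05, 0], [0.2, 3.4, 0, 0.05, 0]], "newtons": 30}}

```text
t: 16.28
position: [607.0, 112.3, 3.1]
eef_rot: [1.206, 1.207, -1.21]
ft_force: [-0.5, -0.2, -0.1]
finger_gap: 0.482
```

>>> {"method": "play_rows", "body": {"series": [[0.4, 0, 0, 0, 0], [0.6, 0, 0, 0, 0], [0.6, 0, 0, 0, 0], [0.6, 0, 0, 0, 0], [0.6, 0, 0, 0, 0], [0.6, 0, 0, 0, 0], [0.6, 0, 0, 0, 0], [0.6, 0, 0, 0, 0]]}}

```text
t: 16.95
position: [606.9, 112.3, 3.1]
eef_rot: [1.206, 1.207, -1.21]
ft_force: [-0.2, -0.7, -0.2]
finger_gap: 0.203
```

```bash
python3 - <<'E'
from h import *
togo(443.8,-164.6,100); print(bot.state()["ft_force"])
E
```

```text
shift cm [ -9.6  -16.34  27.71] pos [606.9 112.3   3.1] jaw y [ 1.     0.001 -0.   ] t 16.95 gap 0.203
[-0.21629325 -0.7481107  -0.17745005]
```

```bash
python3 - <<'E'
from h import *
find(names=("tealight",),save="pics/w6.png")
E
```

```text
tealight 0.8 [314. 241.] [606.4 113.9] iou 0.73
tealight 0.64 [547. 322.] [735.6  66.8] iou 0.5
tealight 0.37 [215. 398.] [545.   -8.8] iou 0.14
```

View pics/w6.png

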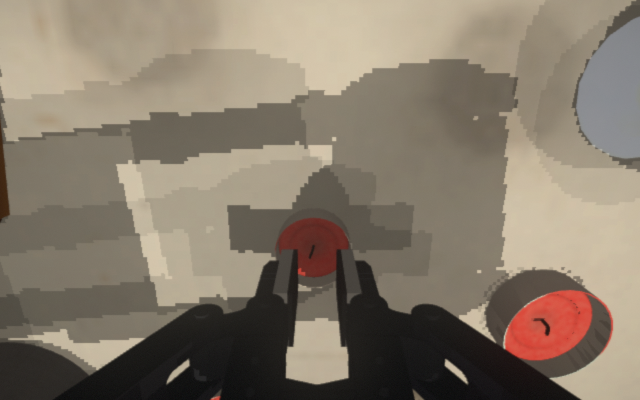

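```bash
python3 - <<'E'
from h import *
s,M=axes(); c=cal("wrist")
print(c["R"].T.round(3), c["p"]-s["position"])
for b in (0,5,10,13,16,20):
    P=s["position"]-M[:,0]*b
    print(b,project(c,P).round(1),"depth",((P-c["p"])@c["R"])[2].round(1))
    print("  ",project(c,[P+M[:,1]*9,P-M[:,1]*9]).round(0).tolist())
im=viewer.camera("side"); cs=cal("side"); u=project(cs,s["position"])[0]; print(u)
x,y=u.astype(int); cv2.imwrite("pics/s6.png",cv2.resize(im[max(0,y-50):y+30,x-50:x+50],None,fx=6,fy=6,interpolation=cv2.INTER_CUBIC))
E
```

```text
[[ 1.     0.002 -0.   ]
 [-0.001  0.95  -0.312]
 [-0.     0.312  0.95 ]] [  0.92061019  81.05811853 170.84094326]
0 [[314.7 242.6]] depth -187.6
   [[332.0, 243.0], [298.0, 243.0]]
5 [[314.7 246.8]] depth -182.9
   [[332.0, 247.0], [297.0, 247.0]]
10 [[314.6 251.3]] depth -178.1
   [[333.0, 251.0], [297.0, 251.0]]
13 [[314.6 254. ]] depth -175.3
   [[333.0, 254.0], [296.0, 254.0]]
16 [[314.5 256.9]] depth -172.4
   [[333.0, 257.0], [296.0, 257.0]]
20 [[314.5 260.8]] depth -168.6
   [[334.0, 261.0], [295.0, 261.0]]
[306.33648237 191.21977513]
```

View pics/s6.png

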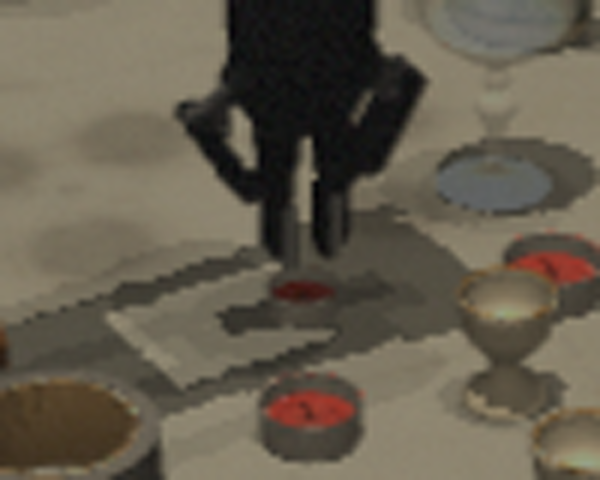

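>>> {"method": "play_rows", "body": {"series": [[0.4, -0.5, 0, 0, 0], [0.1, -0.5, 0, 0, 0], [-0.2, -0.5, 0, 0, 0], [-0.3, 0, 0, 0, 0], [-0.3, 0.3, 0, 0, 0], [-0.3, 0.7, 0, 0, 0], [-0.3, 1.1, 0, 0, 0], [-0.3, 1.3, 0, 0, 0]]}}

```text
t: 17.77
position: [606.3, 112.2, -11.2]
eef_rot: [1.205, 1.208, -1.211]
ft_force: [-0.4, 0.3, 0.1]
finger_gap: 0.653
```

```bash
python3 - <<'E'
from h import *
viewer.camera("top")
s,M=axes(); print(s["position"],s["ft_force"],s["finger_gap"])
im=viewer.camera("side"); cs=cal("side"); a=cv2.resize(im[141:221,256:356],None,fx=5,fy=5,interpolation=cv2.INTER_CUBIC)
im=viewer.camera("wrist"); b=im[150:400,160:480]
b=cv2.resize(b,None,fx=.9,fy=.9)
o=np.zeros((400,500+b.shape[1],3),np.uint8); o[:,:500]=a; o[:b.shape[0],500:]=b; cv2.imwrite("pics/s7.png",o)
print((project(cs,[s["position"],[606.5,123,0],[606.5,123,20]])-[256,141])*5)
E
```

```text
[606.23137914 112.12473703 -11.4058067 ] [-0.06199067 -0.64415978  0.73166539] 0.6505087591781602
[[250.99162224 271.12949111]
 [243.93389882 247.62751278]
 [243.51772993 220.29966345]]
```

View pics/s7.png

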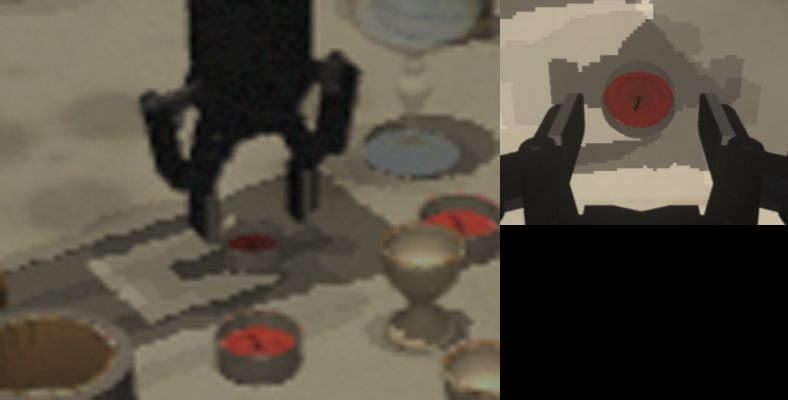

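```bash
python3 - <<'E'
from h import *
cs=cal("side")
for x in (571,641):
  for z in (0,10,20,30):
    print(x,z,((project(cs,[[x,101,z],[x,123,z]])-[256,141])*5).round().tolist())
E
```

```text
571 0 [[207.0, 277.0], [193.0, 260.0]]
571 10 [[206.0, 263.0], [192.0, 247.0]]
571 20 [[206.0, 249.0], [192.0, 233.0]]
571 30 [[206.0, 235.0], [191.0, 219.0]]
641 0 [[308.0, 251.0], [293.0, 236.0]]
641 10 [[308.0, 238.0], [293.0, 222.0]]
641 20 [[308.0, 224.0], [293.0, 208.0]]
641 30 [[308.0, 210.0], [293.0, 195.0]]
```

>>> {"method": "play_rows", "body": {"series": [[-0.3, 0.4, 0, 0, 0], [-0.3, 0.8, 0, 0, 0], [-0.3, 1.2, 0, 0, 0], [-0.3, 1.4, 0, 0, 0], [-0.3, 1.4, 0, 0, 0], [-0.1, 1.4, 0, 0, 0], [0.1, 1.4, 0, 0, 0], [0.3, 1.4, 0, 0, 0]]}}

```text
t: 18.58
position: [607.1, 112.2, -23.8]
eef_rot: [1.206, 1.207, -1.21]
ft_force: [0.4, 0.5, 0.5]
finger_gap: 0.421
```

>>> {"method": "play_rows", "body": {"series": [[0.5, 0, 0, 0, 0], [0.5, 0, 0, 0, 0], [0.5, 0, 0, 0, 0], [0.5, 0, 0, 0, 0], [0.5, 0, 0, 0, 0], [0.5, 0, 0, 0, 0], [0.5, 0, 0, 0, 0], [0.5, 0, 0, 0, 0]]}}

```text
t: 19.25
position: [607.1, 112.2, -23.8]
eef_rot: [1.206, 1.207, -1.21]
ft_force: [-0.7, 0.5, 0.1]
finger_gap: 0.419
```

>>> {"method": "play_rows", "body": {"series": [[0.6, -1, 0, 0, 0], [0.6, -3, 0, 0, 0], [0.6, -6, -0.5, 0.8, 0], [0.6, -8.5, -2, 3.5, 0], [0.6, -8.5, -3.8, 6.5, 0], [0.6, -8.5, -5.6, 9.5, 0], [0.6, -8.5, -7.4, 12.5, 0], [0.6, -8.5, -9.2, 15.5, 0]]}}

```text
t: 19.92
position: [514.5, -43.7, 62.9]
eef_rot: [1.206, 1.206, -1.209]
ft_force: [1.3, -0.1, -0.1]
finger_gap: 0.423
```

>>> {"method": "play_rows", "body": {"series": [[0.6, 0, -1.8, 3, 0], [0.6, 0, -3.6, 6, 0], [0.6, 0, -5.4, 9, 0], [0.6, 0, -7.2, 12, 0], [0.6, 0, -7.2, 12.2, 0], [0.6, 0, -7.2, 12.2, 0], [0.6, 0, -7.2, 12.2, 0], [0.6, 0, -7.2, 12.2, 0]]}}

```text
t: 20.58
position: [443.3, -164.9, 63.7]
eef_rot: [1.206, 1.206, -1.207]
ft_force: [0.1, 0.0, -0.0]
finger_gap: 0.418
```

```bash
python3 - <<'E'
from h import *
viewer.camera("top"); find(names=("tealight",),z0=84)
togo(443.8,-164.6,-12)
E
```

```text
tealight 0.92 [317. 274.] [ 444.2 -167. ] iou 0.96
shift cm [ 7.53  0.05 -0.04] pos [ 443.2 -164.8   63.3] jaw y [1.    0.003 0.002] t 20.73 gap 0.422
```

>>> {"method": "play_rows", "body": {"series": [[0.6, 1.5, 0, 0, 0], [0.6, 3.5, 0, 0, 0], [0.6, 5.5, 0, 0, 0], [0.6, 6.7, 0, 0, 0], [0.6, 7.2, 0, 0, 0], [0.6, 7.45, 0, 0, 0], [0.6, 7.45, 0, 0, 0], [0.6, 7.45, 0, 0, 0]]}}

```text
t: 21.4
position: [444.0, -165.2, -10.1]
eef_rot: [1.205, 1.205, -1.206]
ft_force: [-0.0, -0.3, -0.0]
finger_gap: 0.421
```

>>> {"method": "play_rows", "body": {"series": [[0, 0, 0, 0, 0], [-0.1, 0, 0, 0, 0], [-0.2, 0, 0, 0, 0], [-0.3, 0, 0, 0, 0], [-0.4, -0.2, 0, 0, 0], [-0.5, -2, 0, 0, 0], [-1, -5, 0, 0, 0], [-1, -8, 0, 0, 0]]}}

```text
t: 22.07
position: [442.8, -164.4, 69.8]
eef_rot: [1.205, 1.208, -1.208]
ft_force: [0.3, -0.4, 0.2]
finger_gap: 0.986
```

```bash
python3 - <<'E'
from h import *
viewer.camera("top"); viewer.camera("top"); find(names=("tealight",),z0=10)
togo(630,-138,100)
E
```

```text
shift cm [-2.8  18.58 -2.64] pos [ 444.5 -165.2   71.1] jaw y [1.    0.004 0.005] t 22.27 gap 1.0
```

>>> {"method": "play_rows", "body": {"series": [[-1, -3, 1, 0.5, 0], [-1, -6, 3, 1, 0], [-1, -6, 7, 2, 0], [-1, -6, 11, 3, 0], [-1, -6, 15, 4, 0], [-1, -6, 17.5, 4, 0], [-1, -6, 17.5, 4, 0], [-1, -6, 17.5, 4, 0]]}}

```text
t: 22.93
position: [619.1, -203.8, 128.6]
eef_rot: [1.204, 1.209, -1.208]
ft_force: [-0.1, -0.1, -0.7]
finger_gap: 0.998
```

```bash
python3 - <<'E'
from h import *
viewer.camera("top"); find("top",names=("tealight","candlestick"),z0=10); find(names=("egg_cup_a",),save="pics/w8.png"); find(names=("tealight","candlestick"),z0=10)
togo(630,-138,100)
E
```

```text
tealight 0.68 [318. 214.] [558.3   1.9] iou 0.64
egg_cup_a 0.77 [330. 101.] [ 630.  -135.9] iou 0.99
egg_cup_a 0.35 [571. 207.] [ 813.4 -219.9] iou 0.22
tealight 0.72 [ 91. 134.] [ 444.4 -165.2] iou 0.95
candlestick 0.69 [118. 276.] [ 470. -267.] iou 0.55
shift cm [ 3.28  1.1  -6.65] pos [ 619.  -204.3  133.1] jaw y [1.    0.003 0.006] t 23.38 gap 1.001
```

View pics/w8.png

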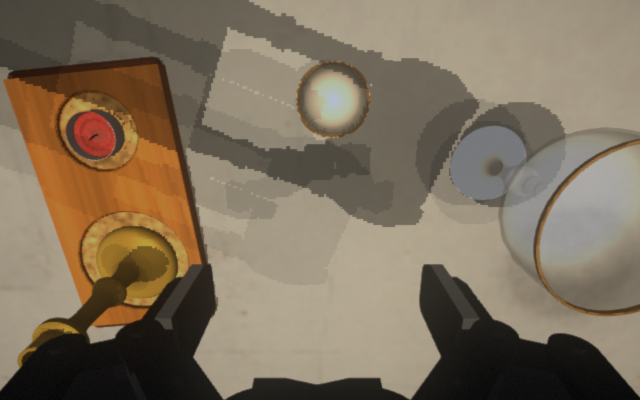

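>>> {"method": "play_rows", "body": {"series": [[-1, 0, 0.6, -3.4, 0], [-1, 0, 1.1, -6.7, 0], [-1, 0.5, 1.1, -6.7, 0], [-1, 3.5, 1.1, -6.7, 0], [-1, 7, 1.1, -6.7, 0], [-1, 10, 1.1, -6.7, 0], [-1, 11.5, 1.1, -6.7, 0], [-1, 12, 1.1, -6.7, 0]]}}

```text
t: 24.05
position: [627.8, -137.5, 8.2]
eef_rot: [1.204, 1.208, -1.209]
ft_force: [-0.1, -0.6, 0.6]
finger_gap: 1.001
```

>>> {"method": "play_rows", "body": {"series": [[-0.4, 0, 0, 0, 0], [-0.1, 0, 0, 0, 0], [0.1, 0, 0, 0, 0], [0.3, 0, 0, 0, 0], [0.4, 0, 0, 0, 0], [0.4, 0, 0, 0, 0], [0.4, 0, 0, 0, 0], [0.4, 0, 0, 0, 0]]}}

```text
t: 24.72
position: [629.3, -138.1, 10.6]
eef_rot: [1.205, 1.204, -1.206]
ft_force: [0.3, -0.4, 5.9]
finger_gap: 0.544
```

```bash
python3 - <<'E'
from h import *
togo(407.7,179,100); print(bot.state()["ft_force"])
E
```

```text
shift cm [ -9.2  -22.02 -31.73] pos [ 629.3 -138.1   10.6] jaw y [1.    0.003 0.004] t 24.72 gap 0.544
[ 0.32181845 -0.38234796  5.89080572]
```

>>> {"method": "play_rows", "body": {"series": [[0.5, -1, 0, 0, 0], [0.5, -3, 0, 0, 0], [0.5, -6, -0.5, -0.8, 0], [0.5, -8.5, -2.2, -3.2, 0], [0.5, -9, -4.2, -6, 0], [0.5, -9, -6.2, -9, 0], [0.5, -9, -8.2, -12, 0], [0.5, -9, -10.2, -15, 0]]}}

```text
t: 25.38
position: [525.3, 13.2, 100.3]
eef_rot: [1.205, 1.203, -1.206]
ft_force: [0.3, 0.5, -1.4]
finger_gap: 0.545
```

>>> {"method": "play_rows", "body": {"series": [[0.5, 0, -2, -3, 0], [0.5, 0, -4, -6, 0], [0.5, 0, -6, -9, 0], [0.5, 0, -8, -12, 0], [0.5, 0, -10, -15, 0], [0.5, 0, -11.3, -16.6, 0], [0.5, 0, -11.3, -16.6, 0], [0.5, 0, -11.3, -16.6, 0]]}}

```text
t: 26.05
position: [411.5, 179.5, 99.6]
eef_rot: [1.204, 1.204, -1.203]
ft_force: [0.8, 0.4, 0.4]
finger_gap: 0.545
```

```bash
python3 - <<'E'
from h import *
viewer.camera("top");find(names=("egg_cup_a",),z0=90);find(names=("shaker",),z0=10)
togo(407.7,178.5,22); print(bot.state()["ft_force"])
E
```

```text
egg_cup_a 0.9 [590. 376.] [583.   81.2] iou 0.32
egg_cup_a 0.69 [315. 279.] [413.2 181.1] iou 0.95
shaker 0.91 [335.  80.] [422.9 257.7] iou 0.91
shift cm [ 7.69 -0.51 -0.09] pos [412.4 178.   98.9] jaw y [1.    0.001 0.005] t 26.3 gap 0.543
[ 0.93041565 -0.19797127 -0.31290646]
```

>>> {"method": "play_rows", "body": {"series": [[0.5, 0.5, -0.3, 0, 0], [0.5, 2, -0.55, 0, 0], [0.5, 4, -0.55, 0, 0], [0.5, 5.8, -0.55, 0, 0], [0.5, 6.9, -0.55, 0, 0], [0.5, 7.5, -0.55, 0, 0], [0.5, 7.7, -0.55, 0, 0], [0.5, 7.7, -0.55, 0, 0]]}}

```text
t: 26.97
position: [407.4, 177.4, 21.9]
eef_rot: [1.207, 1.202, -1.208]
ft_force: [0.8, -0.4, -0.9]
finger_gap: 0.543
```

>>> {"method": "play_rows", "body": {"series": [[0.5, 0, 0, 0, 0], [0.1, 0, 0, 0, 0], [-0.2, 0, 0, 0, 0], [-0.5, 0, 0, 0, 0], [-0.8, 0, 0, 0, 0], [-1, -1.5, 0, 0, 0], [-1, -5, 0, 0, 0], [-1, -9, 0, 0, 0]]}}

```text
t: 27.63
position: [405.3, 177.3, 110.5]
eef_rot: [1.203, 1.205, -1.213]
ft_force: [0.7, -0.1, -0.4]
finger_gap: 0.997
```

>>> {"method": "play_rows", "body": {"series": [[-1, -1, 4, 4, 0], [-1, -1, 8, 8, 0], [-1, -1, 12, 12, 0], [-1, -1, 16, 16, 0], [-1, -1, 20, 20, 0], [-1, -1, 23.5, 23.5, 0], [-1, -1, 24, 24.5, 0], [-1, -1, 24, 24.5, 0]]}}

```text
t: 28.3
position: [640.3, -62.2, 121.9]
eef_rot: [1.203, 1.205, -1.213]
ft_force: [0.1, 0.6, 1.0]
finger_gap: 1.001
```

```bash
python3 - <<'E'
from h import *
viewer.camera("top");find("top",names=("egg_cup_a","shaker"),z0=10);viewer.camera("top");viewer.camera("top");find(names=("egg_cup_a",))
togo(658,-9,12)
E
```

```text
egg_cup_a 0.55 [239. 277.] [408.9 178. ] iou 0.97
egg_cup_a 0.43 [332. 171.] [656.  -30.2] iou 0.13
shaker 0.64 [203. 276.] [422.1 256.4] iou 0.71
shaker 0.27 [236. 281.] [407.3 180.4] iou 0.93
egg_cup_a 0.76 [352. 128.] [659.8  -7.8] iou 0.98
shift cm [11.08  1.93 -5.11] pos [638.8 -59.3 123.2] jaw y [1.    0.002 0.001] t 28.7 gap 0.997
```

>>> {"method": "play_rows", "body": {"series": [[-1, 0, 1, -2.5, 0], [-1, 0, 2.05, -5.15, 0], [-1, 0.5, 2.05, -5.15, 0], [-1, 3.5, 2.05, -5.15, 0], [-1, 7, 2.05, -5.15, 0], [-1, 9.5, 2.05, -5.15, 0], [-1, 10.7, 2.05, -5.15, 0], [-1, 11.1, 2.05, -5.15, 0]]}}

```text
t: 29.37
position: [657.1, -8.0, 9.0]
eef_rot: [1.2, 1.208, -1.213]
ft_force: [0.7, 0.0, -0.5]
finger_gap: 1.001
```

>>> {"method": "play_rows", "body": {"series": [[-0.4, 0, 0, 0, 0], [-0.1, 0, 0, 0, 0], [0.1, 0, 0, 0, 0], [0.3, 0, 0, 0, 0], [0.4, 0, 0, 0, 0], [0.4, 0, 0, 0, 0], [0.4, 0, 0, 0, 0], [0.4, 0, 0, 0, 0]]}}

```text
t: 30.03
position: [658.4, -8.1, 11.9]
eef_rot: [1.201, 1.205, -1.21]
ft_force: [-0.8, 0.2, 7.0]
finger_gap: 0.543
```

```bash
python3 - <<'E'
from h import *
togo(435,336,110); print(bot.state()["ft_force"])
E
```

```text
shift cm [-10.07 -22.23 -34.4 ] pos [658.4  -8.1  11.9] jaw y [ 1.     0.003 -0.   ] t 30.03 gap 0.543
[-0.75890738  0.24836548  6.98506386]
```

>>> {"method": "play_rows", "body": {"series": [[0.5, -1, 0, 0, 0], [0.5, -3.5, 0, 0, 0], [0.5, -7, -0.2, -0.4, 0], [0.5, -10.5, -1.2, -1.9, 0], [0.5, -13, -2.9, -4.5, 0], [0.5, -13, -4.8, -7.5, 0], [0.5, -13, -6.7, -10.5, 0], [0.5, -13, -8.6, -13.5, 0]]}}

```text
t: 30.7
position: [571.7, 128.6, 143.0]
eef_rot: [1.204, 1.203, -1.208]
ft_force: [0.4, 1.2, -1.2]
finger_gap: 0.543
```

>>> {"method": "play_rows", "body": {"series": [[0.5, 0, -1.9, -3, 0], [0.5, 0, -3.8, -6, 0], [0.5, 0, -5.7, -9, 0], [0.5, 0, -7.6, -12, 0], [0.5, 0, -9.5, -15, 0], [0.5, 0, -11.4, -18, 0], [0.5, 0, -13.3, -20.6, 0], [0.5, 0, -13.3, -20.6, 0]]}}

```text
t: 31.37
position: [435.0, 338.7, 142.3]
eef_rot: [1.202, 1.208, -1.203]
ft_force: [1.3, -0.4, -0.8]
finger_gap: 0.546
```

```bash
python3 - <<'E'
from h import *
for i in range(3): viewer.camera("top")
find(names=("egg_cup_a",),z0=130)
togo(434.5,336,23); print(bot.state()["ft_force"])
E
```

```text
egg_cup_a 0.61 [279. 360.] [419.7 262.6] iou 0.32
egg_cup_a 0.6 [321. 281.] [439.9 334.2] iou 0.97
shift cm [11.86 -0.49 -0.33] pos [439.  333.5 141.6] jaw y [1.    0.001 0.004] t 31.62 gap 0.541
[0.3900087  0.11734204 0.20529748]
```

>>> {"method": "play_rows", "body": {"series": [[0.5, 1, -0.3, -0.2, 0], [0.5, 4, -0.5, -0.25, 0], [0.5, 7, -0.5, -0.25, 0], [0.5, 9.5, -0.5, -0.25, 0], [0.5, 11, -0.5, -0.25, 0], [0.5, 11.7, -0.5, -0.25, 0], [0.5, 11.85, -0.5, -0.25, 0], [0.5, 11.85, -0.5, -0.25, 0]]}}

```text
t: 32.28
position: [434.7, 334.5, 22.8]
eef_rot: [1.206, 1.201, -1.21]
ft_force: [-0.7, -0.8, -0.4]
finger_gap: 0.54
```

>>> {"method": "play_rows", "body": {"series": [[0.5, 0, 0, 0, 0], [0.1, 0, 0, 0, 0], [-0.2, 0, 0, 0, 0], [-0.5, 0, 0, 0, 0], [-0.8, 0, 0, 0, 0], [-1, -1.5, 0, 0, 0], [-1, -5, 0, 0, 0], [-1, -9, 0, 0, 0]]}}

```text
t: 32.95
position: [432.8, 334.1, 110.9]
eef_rot: [1.201, 1.203, -1.215]
ft_force: [0.6, 0.3, 1.0]
finger_gap: 1.002
```

>>> {"method": "play_rows", "body": {"series": [[-1, -4, 1, 2, 0], [-1, -8, 3, 5.5, 0], [-1, -10, 5, 9, 0], [-1, -12, 7, 12.5, 0], [-1, -12, 9, 16, 0], [-1, -12, 10, 18, 0], [-1, -12, 10, 18, 0], [-1, -12, 10, 18, 0]]}}

```text
t: 33.62
position: [533.9, 153.4, 232.8]
eef_rot: [1.204, 1.2, -1.218]
ft_force: [-0.5, 0.5, 0.2]
finger_gap: 1.002
```

```bash
python3 - <<'E'
from h import *
togo(434.5,336,23)
for i in range(3): viewer.camera("top")
find(names=("egg_cup_a","shaker"),z0=10,save="pics/w9.png")
im,_=find("top",names=("egg_cup_a","shaker","candlestick","tealight"),z0=10); cv2.imwrite("pics/t9.png",im)
E
```

```text
shift cm [ 20.8  -10.   -18.44] pos [533.9 153.4 232.8] jaw y [ 1.    -0.004 -0.001] t 33.62 gap 1.002
egg_cup_a 0.81 [185. 140.] [409.4 180.1] iou 0.98
shaker 0.92 [194.  55.] [422.9 258.1] iou 0.77
egg_cup_a 0.98 [172. 269.] [435.3 332.7] iou 0.82
shaker 0.63 [204. 275.] [422.1 256.4] iou 0.79
candlestick 0.74 [443. 258.] [ 456.3 -283.3] iou 0.91
tealight 0.78 [317. 214.] [558.6   1.4] iou 0.67
tealight 0.69 [392. 262.] [ 443.2 -167.8] iou 0.93
tealight 0.65 [289. 146.] [728.3  66.5] iou 0.57
```

View pics/w9.png

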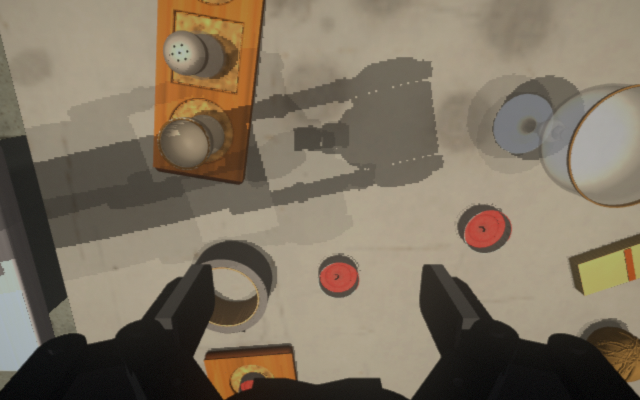

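View pics/t9.png

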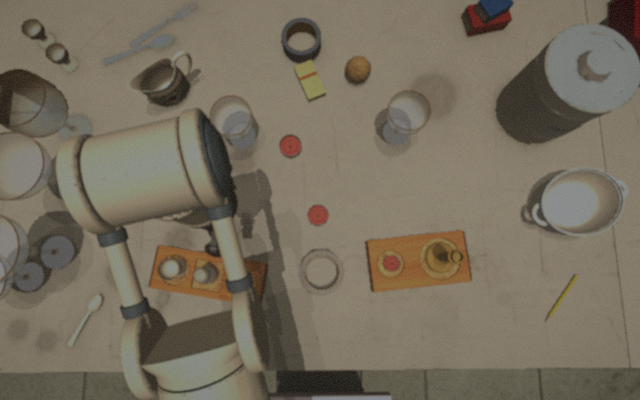

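```bash
python3 -c "
from bench import bot
print(bot.close_job())"
```

```text
the job is handed in; nothing more can be done
None
```

All five pieces are standing in their recesses, and I handed the job in at about 34 s of the 128 s allowed. The egg cups are in the two round end recesses, with the shaker in the square one between them. The candlestick is in the large recess of the other tray. The smallest of the three tealights is in the small one.

**Last checks:** Fits in the final wrist and top pictures, plus an earlier wrist picture for the tealight, put every piece within about 5 mm of its recess centre. All looked upright and seated, and the gripper was open and well clear. Seating height and tilt were judged only from these fits and pictures, not measured. The tape roll and both glasses were where they had been.

**Failed or disagreed:**
- **Tealight grasp:** The first grasp closed over the top of it. The fingertips sit about 25 to 35 mm short of the reported TCP, depending on how far the gripper is open. I lowered the tool to allow for that and the second grasp held.
- **Pictures taken while the arm was settling:** These were off by up to about 13 mm, so I took placement measurements again once the arm was still.
- **Far egg cup:** The last fit, from a partly hidden view, put it about 4 mm from the recess centre, within the 15 mm limit.

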